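# Seat a link plate in the corner of the locating jig

## Robot

A 6-joint arm with a two-finger parallel gripper is mounted at the origin on the work surface. World frame = base frame: x ahead of the robot, y to its left, z up, the work surface at z = 0. Lengths are in m, angles in rad, forces in N, time in s.
With the tool pointing down it reaches from about 0.25 to 0.725 m from the base axis. Payload 4 kg.
Tool frame: the origin (TCP) lies midway between the tips of the shut fingers; the grasp point (between the pads) lies 19 mm behind it; z points along the fingers, y is the direction in which the jaws open and shut (so a half turn about z gives the same grasp; the last joint's range is limited). The gripper opens to 85 mm and grips with 20 to 120 N. Pads are 22 mm wide; open, the fingers measure 114 mm over their backs; the gripper's body (76 mm by 85 mm) begins 54 mm behind the grasp point. The pads swing forward as they close: fully open they stand 13 mm farther back than shut.
Start: joints at [1.159, 0.241, 0.005, 1.335, 0, 1.571], TCP at [0.2, 0.458, 0.231] pointing down, gripper open.
Joint ranges: [-2.72, 2.72], [-1.05, 1.87], [-1.09, 1.28], [-1.99, 2.15], [-1.42, 1.44], [-3.14, 3.14]. Speed limits (rad/s): [2.79, 2.79, 3.14, 3.14, 3.14, 3.14].

## Interface

Orientations are given as a unit quaternion [x, y, z, w].
In Python, from workcell import monitor, cams, order gives the robot as it stands.
- The arm moves only by the tool send_rows, never from a script. Its argument "moves" is a list of rows, each a list of 4 numbers: the shift along the tool's x, y, z as a fraction of full scale, then the turn about the tool's z as a fraction of full scale. A call has 1 to 20 rows; each row shifts and turns the commanded pose from where the row before left it, along the tool's axes as they then stand; what a row does not reach is not made up. Full scale, the value 1, is 100 cm for a shift and 0.1 rad for a turn. A row lasts 1/10 s, in which the tool goes at most 50 mm and 8.59 degrees, less where a joint would pass 70% of its speed; a pose out of reach is approached as far as the arm can. A call with a number of a shift or a turn outside -1 to 1 is refused whole. A call with a gripper value outside its range is refused whole. "claw" is the gripper's target within -1 to 1 (fully open at 1, half-way at 0, shut at -1), set as the call begins (left out, the last holds). The fingers move at their own pace and stop on an object; the grip force is fixed at half the most. Time passes only in rows, so rows that do not move let the fingers close. It gives the time, the measured TCP pose, the force and the opening at its end, in the units of the state.
- monitor.get_obs(): the state, without advancing time (a new reading comes with each control period).
- cams.camera(name): name is "scene" or "top" or "wrist"; returns (picture, depth): 480x640x3 uint8, blue, green, red; 480x640 float32, m along the optical axis (not along the pixel's ray), 0 where there is no reading.
- cams.camera_info(name): a dict with "intrinsics" (3x3 intrinsics, pixels), "T" (4x4, takes a point from camera to world coordinates); the wrist camera has in their place "mount" (4x4, takes a point from camera to tool coordinates, whose origin is the TCP and whose axes are the flange's). Camera axes: x right, y up, looking along -z (the intrinsics and any distortion apply to the point x, -y, -z); pixel columns grow to the right and rows downward; lengths in m; the calibration is good to about 2 mm. A picture is of the moment at which its call begins: read the wrist's pose just before it. camera_info takes no time and is no camera call.
- order.job_done(): hands the job in, once; it reports no verdict.
The state is a dict: "clock": time; "joint_pos": joint angles; "joint_vel": joint speeds; "tau": joint torques, N m; "eef_pos": TCP position; "tool_rot": TCP orientation; "ft_force": force on the tool from outside, world axes, zero at the start; "ft_torque": the same for the moment, N m; "grip_width": finger opening in m.
Only numpy, scipy, OpenCV 4.12 (cv2) and the standard library are available. Lean on these libraries where they do the work, as an engineer would, in place of code of your own. Each camera call takes 0.05 s, during which the arm holds its last target.

## Task

Take the top yellow link plate off the stack, lay it flat in the dark grey locating jig and push it into the corner, square end against the end fence and long edge against the side fence, so that it sits flush on both. Keep pressing it firmly against both fences with the gripper: your program finishes while still holding it there, without letting go. Leave the other plates on the stack and do not disturb the other things on the bench.

Things in the scene. Friction and masses are not known exactly. Their poses are not given: they have to be found in the camera images.
- plate_top: Top plate of the stack, the one to use: yellow acrylic, 160 x 56 x 12 mm, 0.1 to 0.2 kg. Its +x end is square, its -x end a half round of radius 28. Origin: centre of the underside (80 from either end), about the balance point; x along the length, y across, z up. Grip it across the 56, within 20 of the origin (to fit the side fence's gap); the next plate lies right below.
- plate_corner (a point): Point on plate_top, on its underside: the corner of the square end (+x) and the long edge on its +y side, at (80, 28, 0) mm in the plate's frame. In the finished job it lies at jig_corner. The point's axes are those of the plate.
- plate_mid: The same kind of plate (160 x 56 x 12 mm), second in the stack, directly under plate_top and within 6 mm and 4 degrees of it. Stays.
- plate_low: The same kind of plate, the lowest in the stack, on the plywood board. Stays.
- stack_board: Fixed plywood board 190 x 90 x 15 mm under the stack. Origin: centre of its underside, on the table; the plates lie on its top, at 15, 27 and 39 mm above the table, long axes roughly along its x. It stands on the left or the right of the bench, the jig on the other side.
- jig: Fixed locating jig: dark grey board 220 (x) x 160 (y) x 12 mm, level on the table, with aluminium fence blocks on it. Origin: centre of its underside; z up. The plate lies on its top, 12 above the table. Yaw within 20 degrees of the world's. The plate goes in moving to +x and +y of the jig, its axes along the jig's. Board and fences are smooth: friction about 0.3.
- jig_corner (a point): Where the faces of the two fences and the top of the board meet, at (85, 35, 12) mm in the jig's frame. A seated plate reaches from there 160 towards -x and 56 towards -y of the jig, so its origin is then at (5, 7, 12) in the jig's frame. Axes as the jig's.
- end_fence: Fixed fence block across the +x end of the jig, 20 x 56 mm, standing 16 mm above the board; its face looks to -x and lies at x = 85 of the jig, from y = -26 to 30. The body's origin and axes are those of the jig.
- side_fence: Fixed fence on the jig's +y side: two blocks in line, 20 wide, 16 high above the board, faces looking to -y at y = 35 mm of the jig. They span x = 41 to 85 and x = -59 to -35; the gap between leaves room for a gripper finger beside the plate. Origin and axes are those of the jig.
- screwdriver: Bystander: screwdriver 190 mm long lying between jig and stack. Origin: underside, at its middle.
- cap_nut0: Bystander: steel cap nut, 17 mm wide, 16 mm high. Origin: underside.
- cap_nut1: Bystander: another such cap nut.
- air_cylinder: Bystander: black pneumatic cylinder about 275 mm long with its rod, 34 mm high with white fittings to 48, at the far edge of the work area. Origin: underside of its middle.
- tri_link: Bystander: flat white triangular link about 135 x 100 x 6 mm at the far edge. Origin: underside of its middle.
- pliers: Bystander: pliers with red grips, 170 mm long, 16 mm high, at the right edge. Origin: underside near the pivot.
- hex_key: Bystander: steel hex key 110 x 30 mm, 8 mm thick, at the left edge. Origin: underside of the long leg.
- bush: Bystander: white spacer bush, 28 across, 22 mm high, beyond the cap nuts. Origin: underside.
Not all that is in view belongs to the job. What is shaped like the plate_top but green is not meant.

How it is judged:
By the outcome, as a careful person would: the job done as asked, in the order asked, and still so for the second after the job is handed in, while the arm keeps its last pose, push and grip.
It also fails if it takes over 51 s, if anything falls off the work surface, if the arm or the gripper's body presses on something with over 40 N, if the wrist force passes 120 N, or if a joint passes its speed limit or range.

## Working session

There is one attempt and no reset: what is moved stays moved. The work goes in short steps, Python scripts to look and compute and a tool call to move; the robot and the scene stay as the last step left them, time stands still between calls to the robot, and variables do not carry over. Pictures are saved under pics/ and viewed, and the job is handed in when it is done.

Besides the shell and the picture viewer there is one more tool, called as name([rows], argument=value, ...), one row to a line, values as JSON. send_rows: Moves the arm, as the interface text tells. Its arguments: {"type":"object","properties":{"moves":{"type":"array","items":{"type":"array","items":{"type":"number","minimum":-1,"maximum":1}}},"claw":{"type":"number"}},"required":["moves"]}

```bash
ls; mkdir -p pics; python3 - <<'E'
from workcell import monitor, cams, order
import cv2,numpy as np
o=monitor.get_obs()
for k,v in o.items(): print(k,v)
for n in ("scene","top","wrist"):
    i=cams.camera_info(n); print(n,i)
for n in ("scene","top"):
    p,d=cams.camera(n); cv2.imwrite(f"pics/{n}0.png",p); np.save(f"pics/{n}0d.npy",d)
E
```

```text
pics
clock 0.0
joint_pos [1.15895536e+00 2.41415679e-01 3.75082922e-03 1.33519736e+00
 1.84535266e-06 1.57082022e+00]
joint_vel [-0.00102063  0.00146214 -0.00171301 -0.00086293  0.00033502 -0.0002699 ]
tau [-1.10687397e-03 -3.72319150e+01  2.52406508e+01  1.70994300e-02
  1.55813755e-04 -5.75612859e-06]
eef_pos [0.19990047 0.45762627 0.23042176]
tool_rot [ 2.04479871e-01  9.78870224e-01 -1.01093377e-03 -2.12095122e-04]
ft_force [-0.46176503 -0.28736309 -0.27317871]
ft_torque [ 0.00828871  0.00796166 -0.06106536]
grip_width 0.08579048828849417
scene {'intrinsics': array([[475.21733158,   0.        , 318.56826185],
       [  0.        , 475.21733158, 237.78546024],
       [  0.        ,   0.        ,   1.        ]]), 'T': array([[-0.78849339, -0.33206191,  0.51769978,  1.19457885],
       [ 0.61464285, -0.45579736,  0.64378796,  0.7434649 ],
       [ 0.02218873,  0.82582302,  0.56349268,  0.79111774],
       [ 0.        ,  0.        ,  0.        ,  1.        ]])}
top {'intrinsics': array([[458.00848743,   0.        , 326.06163972],
       [  0.        , 458.00848743, 241.25429718],
   
[... 223 characters left out ...]
,
       [ 3.29854559e-03,  1.13870817e-01,  9.93490089e-01,
         1.47423770e+00],
       [ 0.00000000e+00,  0.00000000e+00,  0.00000000e+00,
         1.00000000e+00]])}
wrist {'intrinsics': array([[419.96754139,   0.        , 318.68202487],
       [  0.        , 419.96754139, 237.52064294],
       [  0.        ,   0.        ,   1.        ]]), 'mount': array([[-2.01638354e-03,  9.62662354e-01,  2.70697480e-01,
         6.91114456e-02],
       [ 9.99997900e-01,  1.84219091e-03,  8.97575670e-04,
         8.29556721e-04],
       [ 3.65385872e-04,  2.70698721e-01, -9.62664048e-01,
        -1.43256762e-01],
       [ 0.00000000e+00,  0.00000000e+00,  0.00000000e+00,
         1.00000000e+00]])}
```

View pics/scene0.png

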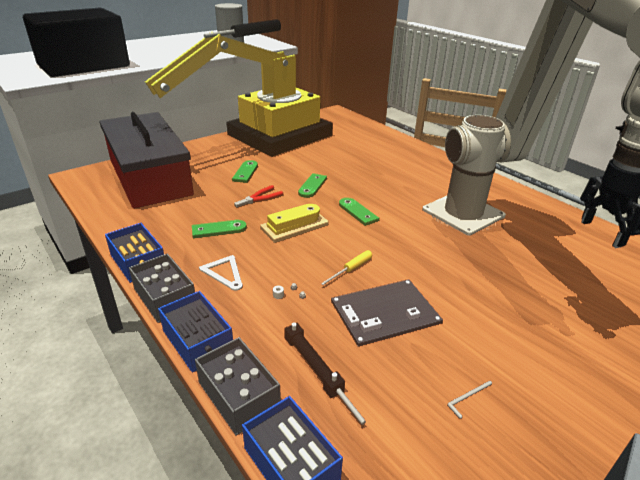

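View pics/top0.png

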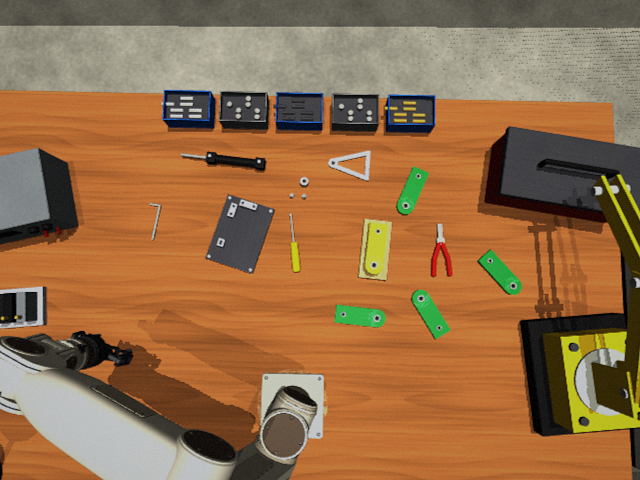

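The two views agree. The yellow plate stack on its plywood is at top (375,248) / scene (290,220). The jig is at top (240,233), with the screwdriver between them. The green links at top (412,190), (500,271), (430,313) and (360,315) are decoys. The only plate that is yellow and on plywood is at (375,248), so I'll enlarge that and the jig to confirm.

```bash
python3 - <<'E'
import cv2,numpy as np
p=cv2.imread("pics/top0.png")
a=cv2.resize(p[210:290,340:410],None,fx=7,fy=7,interpolation=cv2.INTER_CUBIC)
b=cv2.resize(p[190:280,195:295],None,fx=7,fy=7,interpolation=cv2.INTER_CUBIC)[:, :]
cv2.imwrite("pics/crop_stack.png",a);cv2.imwrite("pics/crop_jig.png",cv2.resize(b,(650,585)))
E
```

```text
(no output)
```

View pics/crop_stack.png

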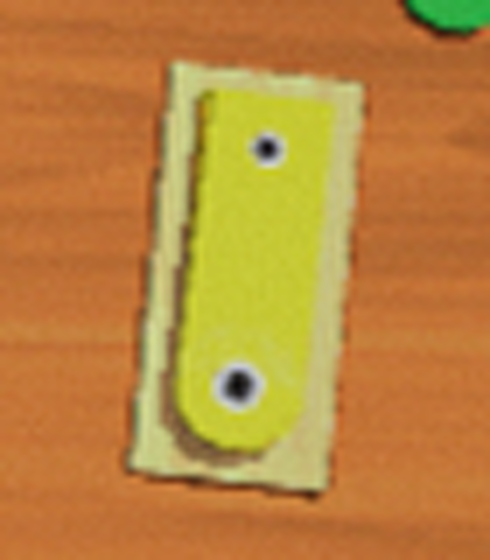

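View pics/crop_jig.png

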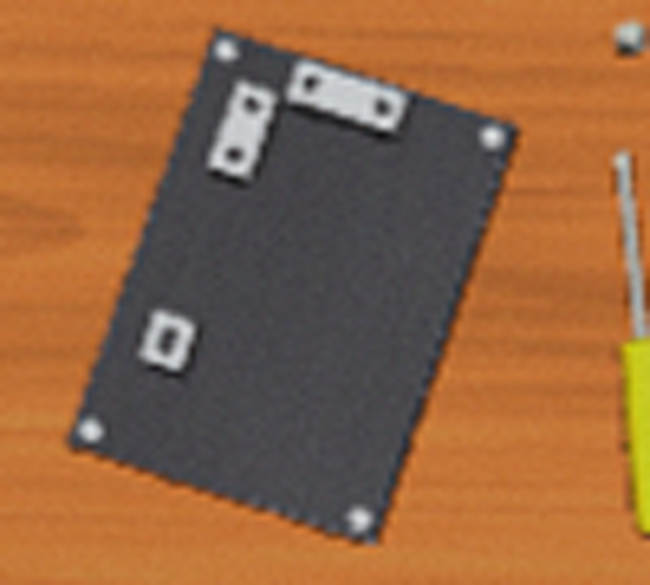

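Confirmed: the yellow plate on plywood has its square end up (crop edge y≈92) and its round end down (y≈452). Its holes are at crop (266,148) and (238,385). In the jig crop, the board corners are (217,30), (517,130), (375,543) and (72,440). The end fence is at (347,95), and the side blocks are at (241,130) and (167,341).

```bash
cat > h.py <<'E'
import numpy as np,cv2
from scipy.spatial.transform import Rotation as R
def ray(px,info,T=None):
    K=info["intrinsics"];T=info["T"] if T is None else T
    px=np.atleast_2d(np.array(px,float))
    d=np.c_[(px[:,0]-K[0,2])/K[0,0],-(px[:,1]-K[1,2])/K[1,1],-np.ones(len(px))]
    return T[:3,3],d@T[:3,:3].T
def atz(px,z,info,T=None):
    o,d=ray(px,info,T); s=(z-o[2])/d[:,2]; return (o+d*s[:,None])[:,:2]
def toolT(o):
    T=np.eye(4);T[:3,:3]=R.from_quat(o["tool_rot"]).as_matrix();T[:3,3]=o["eef_pos"];return T
def yaw(v): return np.degrees(np.arctan2(v[1],v[0]))
E
python3 - <<'E'
from h import *
from workcell import cams
I=cams.camera_info("top")
f=lambda P,s,o:(np.array(P,float)+.5)/s-.5+np.array(o)
h=atz(f([(266,148),(238,385)],7,(340,210)),.051,I); print("holes",h,yaw(h[0]-h[1]),np.linalg.norm(h[0]-h[1]))
e=atz(f([(210,92),(335,100),(235,452)],7,(340,210)),.051,I); print("sq corners, round tip",e)
s=(e[0]+e[1])/2; print("centre",(s+e[2])/2,np.linalg.norm(s-e[2]),yaw(s-e[2]))
b=atz(f([(172,62),(363,85),(325,492),(128,470)],7,(340,210)),.015,I); print("board",b.mean(0),yaw(b[0]-b[3]),yaw(b[1]-b[2]))
j=atz(f([(217,30),(517,130),(375,543),(72,440)],6.5,(195,190)),.012,I); print("jig",j.mean(0),yaw(j[0]-j[3]),yaw(j[1]-j[2]),np.linalg.norm(j[0]-j[3]),np.linalg.norm(j[0]-j[1]))
d=np.load("pics/top0d.npy")
print(d[248,375],d[233,240])
E
```

```text
holes [[ 0.54459704 -0.2563147 ]
 [ 0.43804941 -0.24459841]] -6.275196197986927 0.10718987117597334
sq corners, round tip [[ 0.56947117 -0.23098912]
 [ 0.56697175 -0.28715098]
 [ 0.40829744 -0.24350161]]
centre [ 0.48825945 -0.25128583] 0.1606800203796582 -5.560164607536115
board [ 0.49049352 -0.25218958] -5.491192930850362 -5.0713596029350025
jig [0.53285824 0.18180253] -16.74892513836105 -16.91770426423864 0.2159268808087376 0.15885862134700585
1.4302385 1.4687889
```

send_rows([
  [-0.0144, -0.014, 0, 0],
  [-0.0288, -0.0281, 0, 0],
  [-0.0288, -0.0281, 0, 0],
  [-0.0288, -0.0281, 0, 0],
  [-0.0288, -0.0281, 0, 0],
  [-0.0288, -0.0281, 0, 0],
  [-0.0288, -0.0281, 0, 0],
  [-0.0288, -0.0281, 0, 0],
  [-0.0288, -0.0281, 0, 0],
  [-0.0288, -0.0281, 0, 0],
  [-0.0288, -0.0281, 0, 0],
  [-0.0288, -0.0281, 0, 0],
  [-0.0288, -0.0281, 0, 0],
  [-0.0288, -0.0281, 0, 0],
  [-0.0288, -0.0281, 0, 0],
  [-0.0288, -0.0281, 0, 0],
  [-0.0288, -0.0281, 0, 0],
  [-0.0288, -0.0281, 0, 0],
  [-0.0288, -0.0281, 0, 0],
  [-0.0144, -0.014, 0, 0],
], claw=1)

```text
clock: 2.1
eef_pos: [0.4884, -0.2529, 0.2303]
tool_rot: [0.206, 0.979, -0.0, -0.0]
ft_force: [-0.4, 0.7, -0.5]
grip_width: 0.0853
```

send_rows([
  [0, 0, 0, -0.5],
  [0, 0, 0, -0.8],
  [0, 0, 0, -0.8],
  [0, 0, 0, -0.6],
  [0, 0, 0, -0.4],
  [0, 0, 0, 0],
  [0, 0, 0, 0],
  [0, 0, 0, 0],
])

```text
clock: 2.9
eef_pos: [0.4878, -0.2499, 0.2311]
tool_rot: [0.051, 0.999, 0.0, -0.0]
ft_force: [0.2, 0.4, 0.4]
grip_width: 0.0855
```

```bash
python3 - <<'E'
from h import *
from workcell import monitor,cams
o=monitor.get_obs(); print(o["clock"],o["eef_pos"],o["joint_pos"],yaw(toolT(o)[:3,1]),o["ft_force"])
p,d=cams.camera("wrist"); cv2.imwrite("pics/w1.png",p);np.savez("pics/w1.npz",d=d,T=toolT(o))
E
```

```text
2.9 [ 0.48781266 -0.24993215  0.23109902] [-4.73484691e-01  3.37104213e-01  1.36279385e-01  1.37041330e+00
  6.85709383e-06 -3.71100552e-01] 84.1338189047895 [0.21280404 0.39661313 0.36487605]
```

View pics/w1.png

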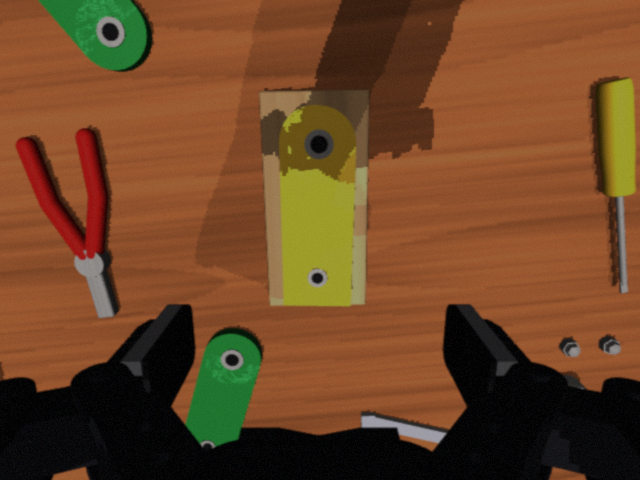

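The wrist view shows the plate with its round end up at (318,105), square end at (317,305) and holes at (319,145) and (317,278). Enlarging.

```bash
python3 - <<'E'
import cv2
p=cv2.imread("pics/w1.png")
cv2.imwrite("pics/w1a.png",cv2.resize(p[85:205,250:390],None,fx=5,fy=5,interpolation=cv2.INTER_CUBIC))
cv2.imwrite("pics/w1b.png",cv2.resize(p[205:325,250:390],None,fx=5,fy=5,interpolation=cv2.INTER_CUBIC))
E
```

```text
(no output)
```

View pics/w1a.png

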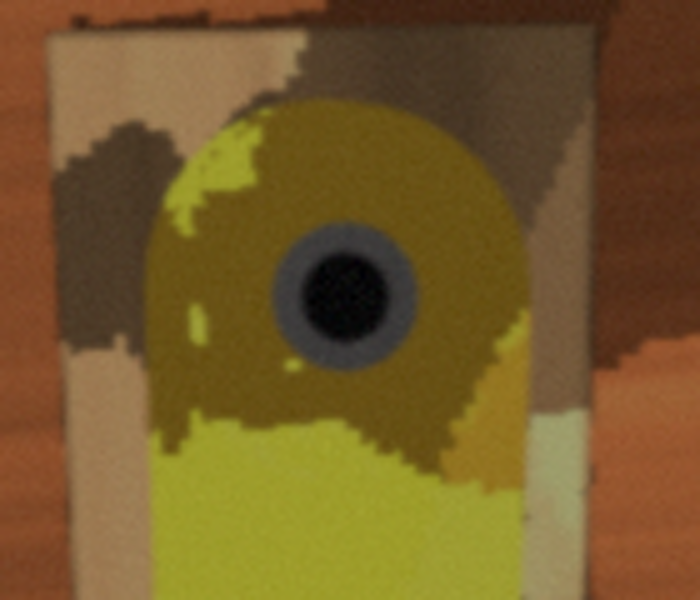

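View pics/w1b.png

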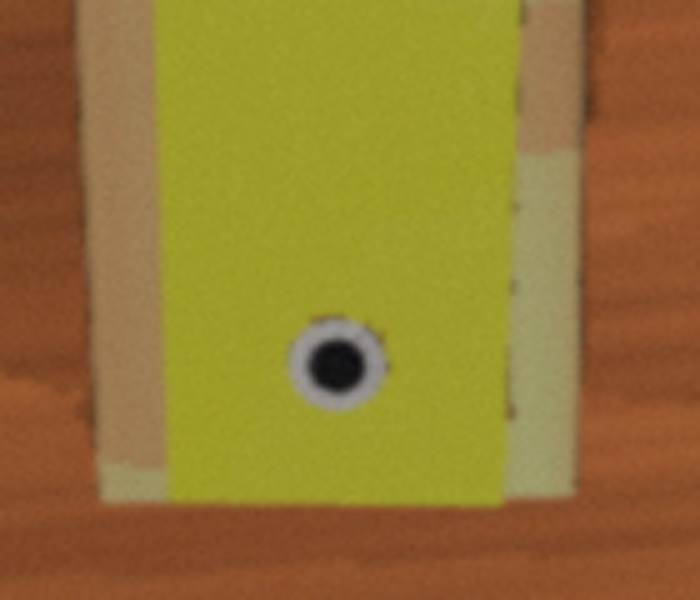

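```bash
python3 - <<'E'
from h import *
from workcell import cams
I=cams.camera_info("wrist"); z=np.load("pics/w1.npz"); Tt=z["T"]; T=Tt@I["mount"]; d=z["d"]
f=lambda P,o:(np.array(P,float)+.5)/5-.5+np.array(o)
A=lambda P:atz(f(P,(250,85)),.051,I,T); B=lambda P:atz(f(P,(250,205)),.051,I,T)
l=np.r_[A([(152,560)]),B([(155,5),(167,490)])]; r=np.r_[A([(525,560)]),B([(522,5),(505,490)])]
print("edges yaw",yaw(l[2]-l[0]),yaw(r[2]-r[0]),"width",np.linalg.norm(l-r,axis=1))
tip=A([(340,100)])[0]; sq=B([(167,502),(505,505)]); s=sq.mean(0)
hh=np.r_[B([(337,365)]),A([(345,297)])]
print("holes",hh,yaw(hh[0]-hh[1]))
print("len",np.linalg.norm(s-tip),yaw(s-tip),"centre",(s+tip)/2, "endyaw",yaw(sq[1]-sq[0])-90)
c=(s+tip)/2
D=np.r_[c-Tt[:2,3],0]; print("tool shift to centre",Tt[:3,:3].T@D)
# depth heights
K=I["intrinsics"]
for u,v in((318,200),(318,230),(300,290),(361,270),(420,250)):
    dd=d[v,u]; p=T@np.array([(u-K[0,2])/K[0,0]*dd,-(v-K[1,2])/K[1,1]*dd,-dd,1]); print(u,v,p[:3])
E
```

```text
edges yaw -5.804072951354798 -6.796113437051661 width [0.05807488 0.05747724 0.05652332]
holes [[ 0.54363162 -0.25641932]
 [ 0.43702808 -0.24392124]] -6.686765926254702
len 0.16038291772515675 -6.258933401154001 centre [ 0.48852891 -0.25044468] endyaw -6.5378259502352165
tool shift to centre [-7.64881068e-04 -4.36640146e-04 -3.85766068e-07]
318 200 [ 0.47943789 -0.2488379   0.05110376]
318 230 [ 0.50329673 -0.25134743  0.05183446]
300 290 [ 0.41947351 -0.24205331  0.37438224]
361 270 [ 0.55397698 -0.21754226  0.01584163]
420 250 [ 0.54529889 -0.16052211  0.00174536]
```

send_rows([
  [-0.0008, -0.0004, 0, 0.09],
  [0, 0, 0, 0],
  [0, 0, 0, 0],
  [0, 0, 0, 0],
  [0, 0, 0, 0],
  [0, 0, 0, 0],
], claw=0.4)

```text
clock: 3.55
eef_pos: [0.4886, -0.2505, 0.2313]
tool_rot: [0.055, 0.998, 0.0, -0.0]
ft_force: [0.8, -0.4, -1.0]
grip_width: 0.0598
```

```bash
python3 - <<'E'
from h import *
from workcell import monitor,cams
o=monitor.get_obs(); print(o["clock"],o["eef_pos"],yaw(toolT(o)[:3,1]),o["grip_width"])
I=cams.camera_info("wrist");K=I["intrinsics"]
p,d=cams.camera("wrist"); cv2.imwrite("pics/w2.png",p);np.savez("pics/w2.npz",d=d,T=toolT(o))
def show(d,nm):
    u,v=np.meshgrid(np.arange(640),np.arange(480))
    P=np.stack([(u-K[0,2])/K[0,0]*d,-(v-K[1,2])/K[1,1]*d,-d,np.ones_like(d)],-1)@I["mount"].T
    m=(d>0.02)&(P[...,2]<0.05)&(np.abs(P[...,1])<.07)&(P[...,2]>-.07)
    for s in(-1,1):
        q=P[m&(np.sign(P[...,1])==s)]
        k=q[:,2]>-0.06
        zz=q[k,2]; print(nm,s,k.sum(),"z percentiles",np.percentile(zz,[50,90,98,99.5,100]).round(4))
        f=q[q[:,2]>np.percentile(zz,95)]; print("  front pts y range",f[:,1].min(),f[:,1].max(),"x",f[:,0].min(),f[:,0].max())
show(np.load("pics/w1.npz")["d"],"open"); show(d,"part")
E
```

```text
3.55 [ 0.48864733 -0.25046909  0.23130495] 83.64886289653376 0.05982366394196013
open -1 6096 z percentiles [-0.0397 -0.022  -0.0164 -0.0145 -0.0125]
  front pts y range -0.048780742511954314 -0.04160346011118943 x -0.010690376812518401 0.011539678230808391
open 1 6081 z percentiles [-0.0397 -0.0219 -0.0163 -0.0147 -0.0132]
  front pts y range 0.04290107699471766 0.04993265666947614 x -0.011109727931184837 0.011219262326776787
part -1 9344 z percentiles [-0.0517 -0.02   -0.0105 -0.0072 -0.0054]
  front pts y range -0.0417609077177192 -0.02858595755649675 x -0.010714608479123366 0.011860460220449065
part 1 9338 z percentiles [-0.0517 -0.02   -0.0104 -0.0071 -0.0045]
  front pts y range 0.030294498078464387 0.043795566002763735 x -0.011521398826400242 0.011639637254159195
```

View pics/w2.png

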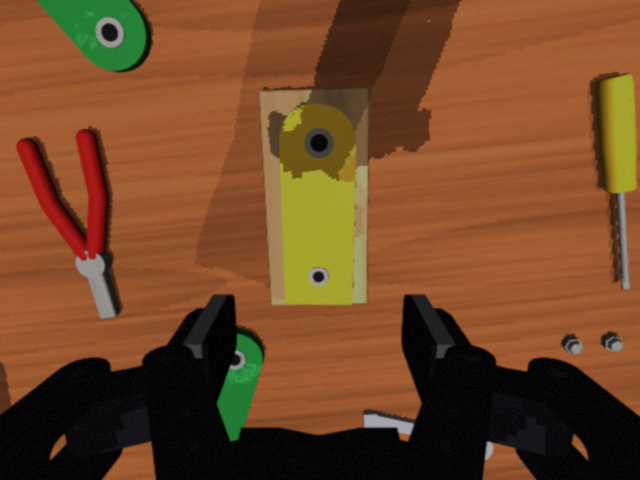

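send_rows([
  [0, 0, 0.02, 0],
  [0, 0, 0.035, 0],
  [0, 0, 0.035, 0],
  [0, 0, 0.035, 0],
  [0, 0, 0.03, 0],
  [0, 0, 0.02, 0],
  [0, 0, 0.01, 0],
  [0, 0, 0.0093, 0],
  [0, 0, 0, 0],
  [0, 0, 0, 0],
], claw=1)

```text
clock: 4.6
eef_pos: [0.4894, -0.2508, 0.0379]
tool_rot: [0.055, 0.998, -0.0, 0.001]
ft_force: [1.2, -0.1, 0.5]
grip_width: 0.0853
```

```bash
python3 - <<'E'
from h import *
from workcell import monitor,cams
o=monitor.get_obs(); print(o["clock"],o["eef_pos"],yaw(toolT(o)[:3,1]),o["grip_width"],o["ft_force"])
p,d=cams.camera("wrist"); cv2.imwrite("pics/w3.png",p)
E
```

```text
4.6 [ 0.48937383 -0.25082678  0.03787539] 83.65428383208847 0.08529754158533016 [ 1.21114607 -0.07120812  0.52717739]
```

View pics/w3.png

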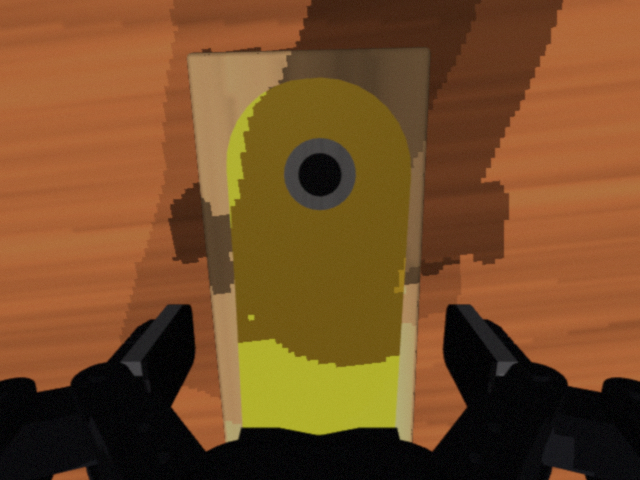

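The plate (about columns 236–404 at row 300) sits midway between the pads at columns 194 and 445. Closing.

send_rows([
  [0, 0, 0, 0],
  [0, 0, 0, 0],
  [0, 0, 0, 0],
  [0, 0, 0, 0],
  [0, 0, 0, 0],
  [0, 0, 0, 0],
  [0, 0, 0, 0],
  [0, 0, 0, 0],
], claw=-1)

```text
clock: 5.45
eef_pos: [0.4895, -0.2509, 0.0383]
tool_rot: [0.055, 0.998, -0.001, 0.001]
ft_force: [-0.8, 0.9, 5.6]
grip_width: 0.0543
```

send_rows([
  [0, 0, -0.005, 0],
  [0, 0, -0.01, 0],
  [0, 0, -0.015, 0],
  [0, 0, -0.015, 0],
  [0, 0, -0.015, 0],
  [0, 0, -0.01, 0],
  [0, 0, 0, 0],
  [0, 0, 0, 0],
])

```text
clock: 6.25
eef_pos: [0.4885, -0.2504, 0.1069]
tool_rot: [0.055, 0.998, 0.0, -0.0]
ft_force: [-0.9, 0.5, -1.7]
grip_width: 0.0546
```

```bash
python3 - <<'E'
from h import *
from workcell import monitor,cams
o=monitor.get_obs(); print(o["clock"],o["eef_pos"],yaw(toolT(o)[:3,1]),o["grip_width"],o["ft_force"])
p,d=cams.camera("wrist"); cv2.imwrite("pics/w4.png",p);np.savez("pics/w4.npz",d=d,T=toolT(o))
p,d=cams.camera("scene"); cv2.imwrite("pics/s4.png",cv2.resize(p[150:290,200:400],None,fx=4,fy=4,interpolation=cv2.INTER_CUBIC))
E
```

```text
6.25 [ 0.48853568 -0.25039521  0.10686686] 83.65251887954494 0.0545856024024306 [-0.89761991  0.53107858 -1.67192094]
```

View pics/w4.png

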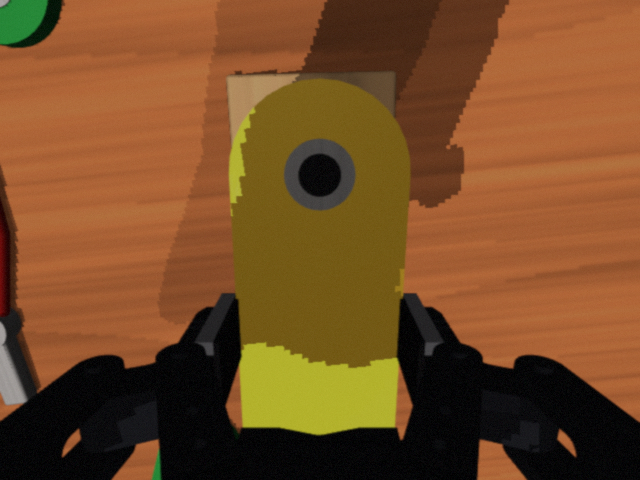

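View pics/s4.png

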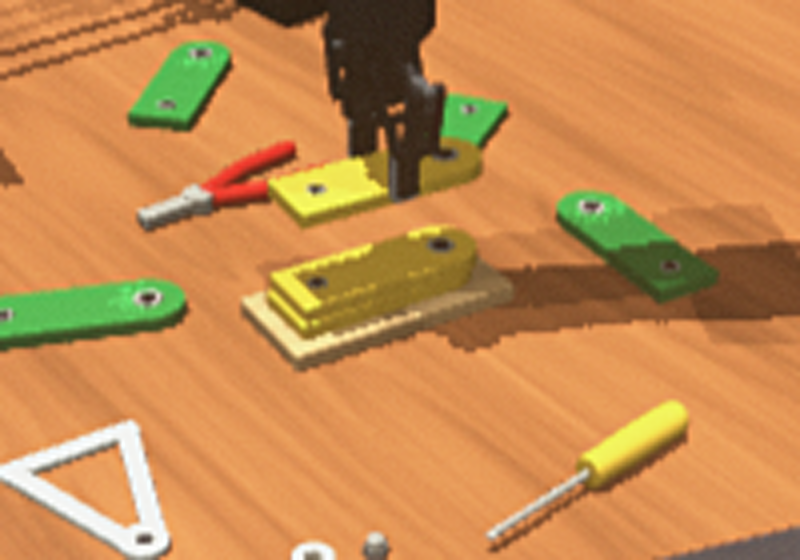

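The top plate alone is held; two plates remain on the plywood at scene crop (370,275). Next I lift, turn to the jig's heading, and stop beside the jig to measure its fences with the wrist camera.

send_rows([
  [0, 0, -0.01, 0],
  [0, 0, -0.025, 0],
  [0, 0, -0.03, 0.4],
  [0, 0, -0.03, 0.6],
  [0, 0, -0.03, 0.6],
  [0, 0, -0.018, 0.225],
  [0, 0, 0, 0],
])

```text
clock: 7.05
eef_pos: [0.4902, -0.2512, 0.2535]
tool_rot: [0.146, 0.989, -0.001, 0.003]
ft_force: [0.1, -1.1, -1.1]
grip_width: 0.0543
```

send_rows([
  [0.001, 0.01, 0, 0],
  [0.002, 0.02, 0, 0],
  [0.0025, 0.03, 0, 0],
  [0.0025, 0.03, 0, 0],
  [0.0025, 0.03, 0, 0],
  [0.0025, 0.03, 0, 0],
  [0.0025, 0.03, 0, 0],
  [0.0025, 0.03, 0, 0],
  [0.0025, 0.03, 0, 0],
  [0.0025, 0.025, 0, 0],
  [0.002, 0.02, 0, 0],
  [0.001, 0.01, 0, 0],
  [0, 0, 0, 0],
  [0, 0, 0, 0],
  [0, 0, 0, 0],
])

```text
clock: 8.55
eef_pos: [0.5487, 0.0385, 0.2497]
tool_rot: [0.147, 0.989, -0.0, -0.0]
ft_force: [0.1, -0.2, -1.6]
grip_width: 0.0542
```

```bash
python3 - <<'E'
from h import *
from workcell import monitor,cams
o=monitor.get_obs(); print(o["clock"],o["eef_pos"],yaw(toolT(o)[:3,1]),o["grip_width"],o["ft_force"])
p,d=cams.camera("wrist"); cv2.imwrite("pics/w5.png",p);np.savez("pics/w5.npz",d=d,T=toolT(o))
E
```

```text
8.55 [0.54872275 0.03851179 0.24966537] 73.12738402295682 0.0542201707164023 [ 0.09585851 -0.23808925 -1.60096831]
```

View pics/w5.png

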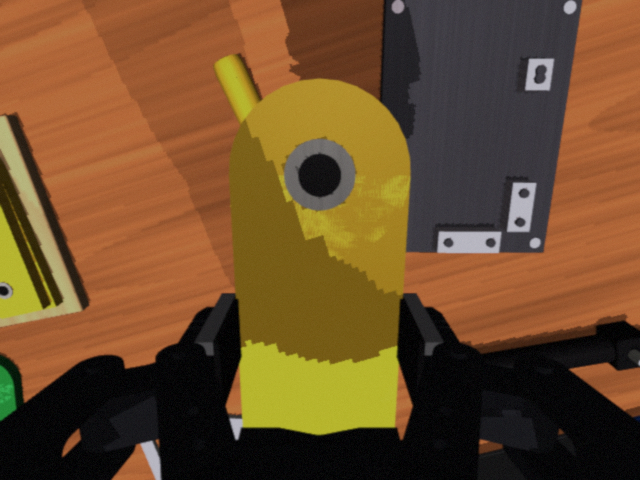

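The whole corner is in view: the end fence at (469,242), the side blocks at (521,207) and (540,74), and the board's bottom edge at row 251. Enlarging the fences.

```bash
python3 - <<'E'
import cv2
p=cv2.imread("pics/w5.png")
cv2.imwrite("pics/w5a.png",cv2.resize(p[165:265,425:565],None,fx=5,fy=5,interpolation=cv2.INTER_CUBIC))
cv2.imwrite("pics/w5b.png",cv2.resize(p[0:110,460:600],None,fx=5,fy=5,interpolation=cv2.INTER_CUBIC))
E
```

```text
(no output)
```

View pics/w5a.png

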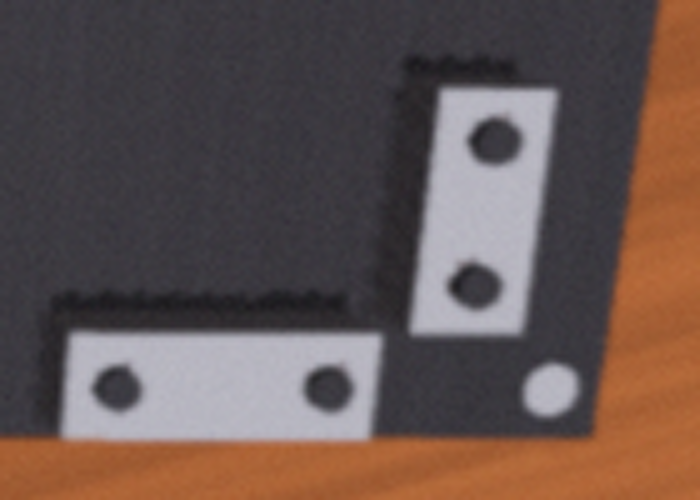

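View pics/w5b.png

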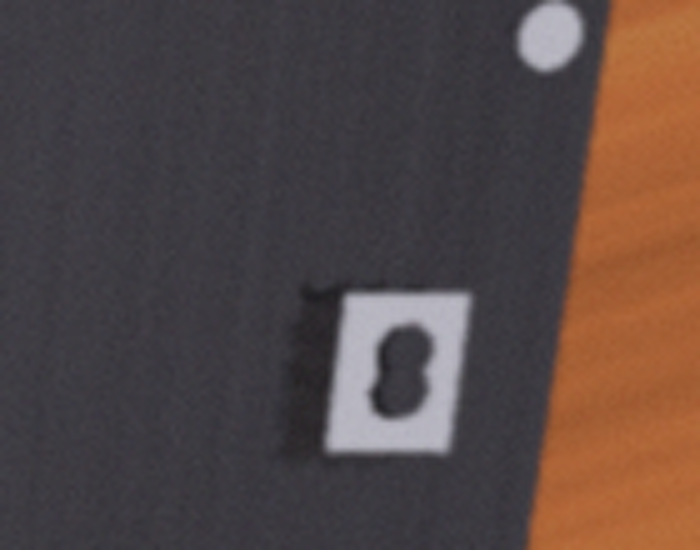

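```bash
cat > fit.py <<'E'
from h import *
def fit(src,dst):
    a=src.mean(0);b=dst.mean(0);H=(src-a).T@(dst-b)
    th=np.arctan2(H[0,1]-H[1,0],H[0,0]+H[1,1]); c,s=np.cos(th),np.sin(th);Rm=np.array([[c,-s],[s,c]])
    t=b-Rm@a; return th,Rm,t,dst-(src@Rm.T+t)
E
python3 - <<'E'
from fit import *
from workcell import cams
I=cams.camera_info("wrist"); z=np.load("pics/w5.npz"); Tt=z["T"]; T=Tt@I["mount"]
f=lambda P,o:(np.array(P,float)+.5)/5-.5+np.array(o)
px=np.r_[f([(440,88),(410,333),(558,88),(524,333),(70,333),(383,333),(62,438),(371,438)],(425,165)),f([(345,293),(325,453),(471,293),(450,453)],(460,0))]
J=np.array([(41,35),(85,35),(41,55),(85,55),(85,-26),(85,30),(105,-26),(105,30),(-59,35),(-35,35),(-59,55),(-35,55)])/1000.
W=atz(px,.028,I,T)
th,Rm,t,res=fit(J,W); print("jig",t,np.degrees(th)); print((res@Rm*1000).round(1))
pl=lambda p:Rm@np.array(p)+t
print("seated plate origin",pl([.005,.007]))
# plate in hand: hole & tip check in tool frame
q=pl([-.015,-.008]); D=np.r_[q-Tt[:2,3],0]
print("standoff",q,"tool shift",Tt[:3,:3].T@D,"yaw err (jig-tool)",np.degrees(th)+90-yaw(Tt[:3,1]))
c=T[:3,3];print(c)
E
```

```text
jig [0.53296488 0.18413435] -17.124106794776434
[[-0.1 -0.4]
 [ 0.  -0.2]
 [-0.1  0.2]
 [-0.   0.3]
 [ 0.2 -0.2]
 [ 0.  -0. ]
 [-0.  -0.1]
 [-0.2  0.2]
 [-0.1 -0.2]
 [ 0.2 -0.1]
 [-0.2  0.1]
 [ 0.2  0.4]]
seated plate origin [0.53980432 0.18935183]
standoff [0.5162743  0.18090564] tool shift [ 7.23807456e-02  1.26846109e-01 -3.19249533e-05] yaw err (jig-tool) -0.25149081773325577
[0.48304891 0.05942242 0.39296664]
```

send_rows([
  [0.004, 0.007, 0, 0.044],
  [0.01, 0.0175, 0, 0],
  [0.0144, 0.0255, 0, 0],
  [0.015, 0.0265, 0, 0],
  [0.0144, 0.0255, 0, 0],
  [0.0096, 0.0168, 0, 0],
  [0.005, 0.008, 0, 0],
  [0, 0, 0.02, 0],
  [0, 0, 0.035, 0],
  [0, 0, 0.035, 0],
  [0, 0, 0.035, 0],
  [0, 0, 0.035, 0],
  [0, 0, 0.025, 0],
  [0, 0, 0.015, 0],
  [0, 0, 0.005, 0],
  [0, 0, 0, 0],
  [0, 0, 0, 0],
  [0, 0, 0, 0],
])

```text
clock: 10.4
eef_pos: [0.5182, 0.1821, 0.0464]
tool_rot: [0.148, 0.989, 0.001, 0.001]
ft_force: [1.0, -0.4, -0.6]
grip_width: 0.0541
```

```bash
python3 - <<'E'
from fit import *
from workcell import monitor,cams
o=monitor.get_obs(); print(o["clock"],o["eef_pos"],yaw(toolT(o)[:3,1]),o["grip_width"],o["ft_force"])
t=np.array([.53296,.18413]);th=np.radians(-17.12);c,s=np.cos(th),np.sin(th);Rm=np.array([[c,-s],[s,c]])
print("tcp in jig mm",Rm.T@(o["eef_pos"][:2]-t)*1000)
p,d=cams.camera("wrist"); cv2.imwrite("pics/w6.png",p);np.savez("pics/w6.npz",d=d,T=toolT(o))
p,d=cams.camera("scene"); cv2.imwrite("pics/s6.png",cv2.resize(p[240:360,300:460],None,fx=5,fy=5,interpolation=cv2.INTER_CUBIC))
E
```

```text
10.4 [0.51815191 0.18214883 0.046407  ] 72.92869186224746 0.05410023787837112 [ 0.96913153 -0.3820463  -0.64635561]
tcp in jig mm [-13.56874596  -6.25249829]
```

View pics/w6.png

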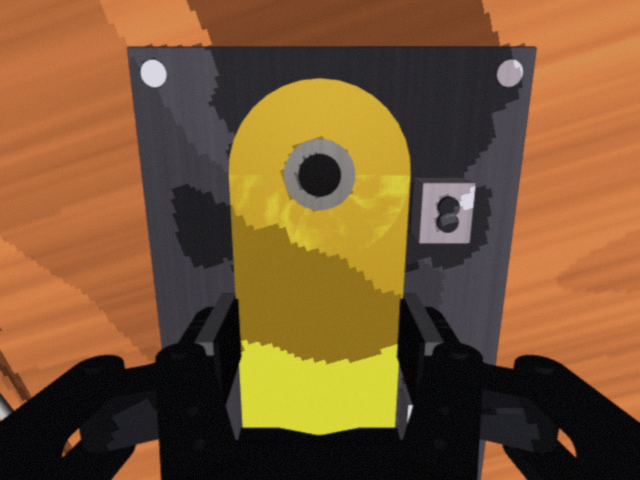

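View pics/s6.png

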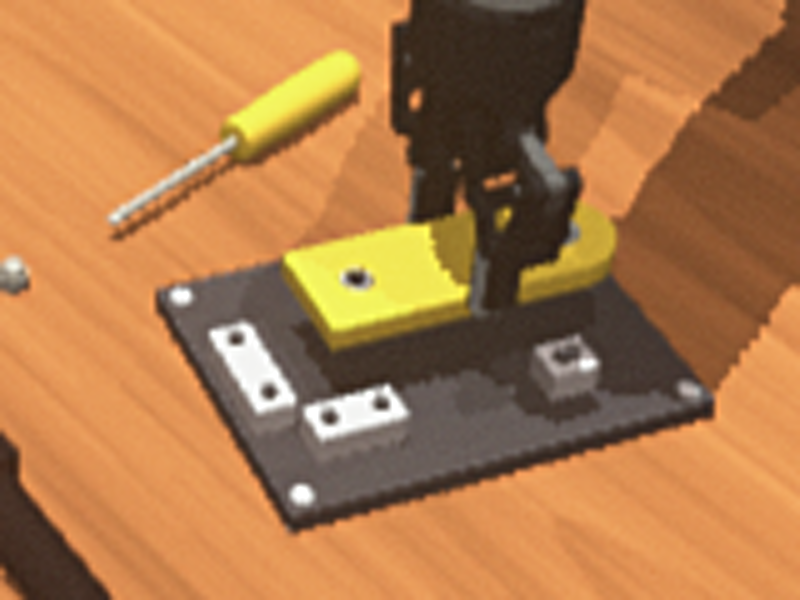

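send_rows([
  [0, 0, 0.01, 0],
  [0, 0, 0.01, 0],
  [0, 0, 0.006, 0],
  [0, 0, 0.003, 0],
  [0, 0, 0, 0],
  [0, 0, 0, 0],
])

```text
clock: 11.1
eef_pos: [0.517, 0.1819, 0.0159]
tool_rot: [0.148, 0.989, -0.0, -0.0]
ft_force: [-0.0, 0.3, -1.1]
grip_width: 0.0541
```

send_rows([
  [0, 0, 0.002, 0],
  [0, 0, 0, 0],
  [0, 0, 0, 0],
])

```text
clock: 11.4
eef_pos: [0.5172, 0.1819, 0.0142]
tool_rot: [0.148, 0.989, 0.0, 0.0]
ft_force: [0.5, -0.5, -1.3]
grip_width: 0.0541
```

send_rows([
  [0, 0, 0.002, 0],
  [0, 0, 0, 0],
  [0, 0, 0, 0],
])

```text
clock: 11.7
eef_pos: [0.5169, 0.1819, 0.012]
tool_rot: [0.148, 0.989, -0.0, -0.0]
ft_force: [-0.5, 0.2, -1.0]
grip_width: 0.054
```

send_rows([
  [0, 0, 0.001, 0],
  [0, 0, 0, 0],
  [0, 0, 0, 0],
])

```text
clock: 12.0
eef_pos: [0.5172, 0.182, 0.0113]
tool_rot: [0.148, 0.989, 0.0, 0.0]
ft_force: [-1.4, -0.1, 2.2]
grip_width: 0.0544
```

send_rows([
  [0, 0, 0.001, 0],
  [0, 0, 0, 0],
  [0, 0, 0, 0],
])

```text
clock: 12.3
eef_pos: [0.5172, 0.182, 0.0113]
tool_rot: [0.148, 0.989, 0.0, 0.0]
ft_force: [-2.2, -0.8, 9.2]
grip_width: 0.0539
```

Contact at z = 0.0113 with about 10 N down. Sliding toward the corner: jig +x is tool −x, jig +y is tool +y.

send_rows([
  [-0.003, 0.002, 0, 0],
  [-0.004, 0.003, 0, 0],
  [-0.004, 0.003, 0, 0],
  [-0.004, 0.002, 0, 0],
  [-0.002, 0.001, 0, 0],
  [0, 0, 0, 0],
  [0, 0, 0, 0],
])

```text
clock: 13.0
eef_pos: [0.5365, 0.1876, 0.0113]
tool_rot: [0.148, 0.989, 0.0, 0.0]
ft_force: [-4.1, -0.4, 8.2]
grip_width: 0.0542
```

```bash
cat > st.py <<'E'
from fit import *
from workcell import monitor
o=monitor.get_obs()
t=np.array([.53296,.18413]);th=np.radians(-17.12);c,s=np.cos(th),np.sin(th);Rm=np.array([[c,-s],[s,c]])
print(o["clock"],"tcp in jig mm",Rm.T@(o["eef_pos"][:2]-t)*1000,"z",o["eef_pos"][2],"F jig",Rm.T@o["ft_force"][:2],o["ft_force"][2],"tq",o["ft_torque"],"yaw",yaw(toolT(o)[:3,1])-90,"w",o["grip_width"])
E
python3 st.py
```

```text
13.0 tcp in jig mm [2.33693663 4.36999416] z 0.011282559020504804 F jig [-3.85384777 -1.55376072] 8.150248748204293 tq [-0.34762559  0.72952251 -0.05456677] yaw -17.045777646227364 w 0.05419186578252355
```

send_rows([
  [-0.001, 0, 0, 0],
  [-0.001, 0, 0, 0],
  [0, 0, 0, 0],
  [0, 0, 0, 0],
])

```text
clock: 13.4
eef_pos: [0.538, 0.1873, 0.0113]
tool_rot: [0.148, 0.989, 0.001, -0.0]
ft_force: [-4.3, -0.6, 10.3]
grip_width: 0.0544
```

send_rows([
  [-0.001, 0, 0, 0],
  [0, 0, 0, 0],
  [0, 0, 0, 0],
])

```text
clock: 13.7
eef_pos: [0.539, 0.1872, 0.0113]
tool_rot: [0.148, 0.989, 0.001, -0.0]
ft_force: [-4.3, 1.2, 8.4]
grip_width: 0.0545
```

```bash
python3 st.py
```

```text
13.7 tcp in jig mm [4.87444647 4.67383826] z 0.011284207185075307 F jig [-4.42211258 -0.12785947] 8.390720191411187 tq [-0.11611634  0.90876808 -0.12506702] yaw -17.029964627695705 w 0.05446992115859513
```

send_rows([
  [-0.001, 0, 0, 0],
  [0, 0, 0, 0],
  [0, 0, 0, 0],
])

```text
clock: 14.0
eef_pos: [0.5397, 0.187, 0.0113]
tool_rot: [0.148, 0.989, 0.001, -0.0]
ft_force: [-4.2, 1.3, 10.4]
grip_width: 0.0541
```

send_rows([
  [-0.001, 0, 0, 0],
  [0, 0, 0, 0],
  [0, 0, 0, 0],
])

```text
clock: 14.3
eef_pos: [0.5397, 0.187, 0.0113]
tool_rot: [0.148, 0.989, 0.001, -0.001]
ft_force: [-7.1, 2.6, 11.7]
grip_width: 0.0539
```

```bash
python3 st.py
```

```text
14.3 tcp in jig mm [5.54922132 4.71539741] z 0.011283992893335912 F jig [-7.51982258  0.37718849] 11.663188013268053 tq [ 0.16943132  1.53659936 -0.07817945] yaw -17.005111014393265 w 0.05393265375191285
```

End fence touched: motion has stopped and the force is rising. Now the side fence.

send_rows([
  [0, 0.001, 0, 0],
  [0, 0.001, 0, 0],
  [0, 0, 0, 0],
  [0, 0, 0, 0],
])

```text
clock: 14.7
eef_pos: [0.5396, 0.1871, 0.0112]
tool_rot: [0.148, 0.989, -0.001, -0.002]
ft_force: [-8.3, -3.3, 14.0]
grip_width: 0.0539
```

send_rows([
  [0, 0.001, 0, 0],
  [0, 0, 0, 0],
  [0, 0, 0, 0],
])

```text
clock: 15.0
eef_pos: [0.5397, 0.1871, 0.0113]
tool_rot: [0.149, 0.989, -0.002, -0.002]
ft_force: [-8.6, -5.8, 14.8]
grip_width: 0.0539
```

```bash
python3 st.py
```

```text
15.0 tcp in jig mm [5.53537074 4.84524231] z 0.011263364348360023 F jig [-6.49697139 -8.04677492] 14.842401791606125 tq [-0.93590073  1.7758319   0.06001094] yaw -17.086310136819066 w 0.05388049400049584
```

```bash
python3 - <<'E'
from fit import *
from workcell import monitor,cams
o=monitor.get_obs()
p,d=cams.camera("wrist"); cv2.imwrite("pics/w7.png",cv2.resize(p[60:300,210:500],None,fx=2.75,fy=2.5,interpolation=cv2.INTER_CUBIC));cv2.imwrite("pics/w7f.png",p);np.savez("pics/w7.npz",d=d,T=toolT(o))
p,d=cams.camera("scene"); cv2.imwrite("pics/s7.png",cv2.resize(p[260:350,320:440],None,fx=6.5,fy=6.5,interpolation=cv2.INTER_CUBIC))
E
```

```text
(no output)
```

View pics/w7.png

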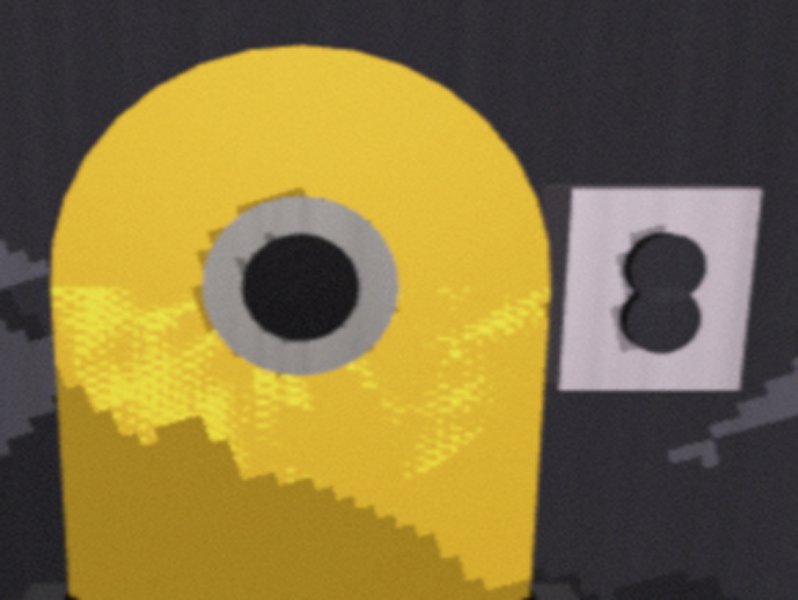

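View pics/s7.png

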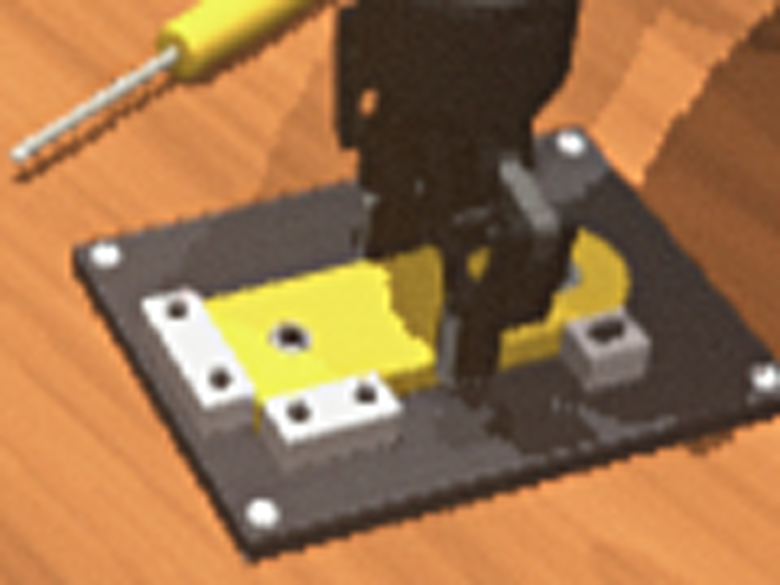

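A gap of roughly 1–2 mm remains at the side block (crop columns 548–565). The plate is sticking under the downward press and has not reached the side fence. I'll ease the downward push a little, then keep going.

send_rows([
  [0, 0, -0.0008, 0],
  [0, 0, 0, 0],
  [0, 0, 0, 0],
])

```text
clock: 15.4
eef_pos: [0.5397, 0.1873, 0.0113]
tool_rot: [0.149, 0.989, -0.002, -0.002]
ft_force: [-7.1, -4.7, 10.9]
grip_width: 0.0539
```

```bash
python3 st.py
```

```text
15.4 tcp in jig mm [5.49324431 4.99521592] z 0.011324899761709795 F jig [-5.45301345 -6.57398851] 10.863662622696065 tq [-0.6598274   1.48756262 -0.09179659] yaw -17.09920566361791 w 0.05386854970155608
```

send_rows([
  [0, 0.001, 0, 0],
  [0, 0, 0, 0],
  [0, 0, 0, 0],
])

```text
clock: 15.7
eef_pos: [0.5398, 0.1878, 0.0113]
tool_rot: [0.149, 0.989, -0.002, -0.002]
ft_force: [-7.9, -5.4, 9.7]
grip_width: 0.0542
```

```bash
python3 st.py
```

```text
15.7 tcp in jig mm [5.48227933 5.47863976] z 0.011340436322597961 F jig [-5.98501862 -7.47099119] 9.655084089109273 tq [-0.9754278   1.46796595 -0.0809694 ] yaw -17.122238012466596 w 0.05423125869044542
```

send_rows([
  [0, 0.001, -0.0003, 0],
  [0, 0, 0, 0],
  [0, 0, 0, 0],
])

```text
clock: 16.0
eef_pos: [0.5399, 0.188, 0.0114]
tool_rot: [0.149, 0.989, -0.003, -0.002]
ft_force: [-7.7, -7.2, 9.5]
grip_width: 0.0545
```

send_rows([
  [0, 0.001, 0, 0],
  [0, 0, 0, 0],
  [0, 0, 0, 0],
])

```text
clock: 16.3
eef_pos: [0.5399, 0.188, 0.0114]
tool_rot: [0.149, 0.989, -0.004, -0.002]
ft_force: [-7.6, -9.5, 12.7]
grip_width: 0.0543
```

```bash
python3 st.py
```

```text
16.3 tcp in jig mm [5.4692002  5.78615495] z 0.011396337678863677 F jig [ -4.50755346 -11.32673304] 12.677429198933305 tq [-1.72962061  1.57248528  0.08170267] yaw -17.147682249857652 w 0.05433904554654558
```

```bash
python3 - <<'E'
from fit import *
from workcell import monitor,cams
o=monitor.get_obs()
print(toolT(o).round(4))
p,d=cams.camera("wrist"); cv2.imwrite("pics/w8.png",cv2.resize(p[60:300,210:500],None,fx=2.75,fy=2.5,interpolation=cv2.INTER_CUBIC));cv2.imwrite("pics/w8f.png",p);np.savez("pics/w8.npz",d=d,T=toolT(o))
p,d=cams.camera("scene"); cv2.imwrite("pics/s8.png",cv2.resize(p[260:350,320:440],None,fx=6.5,fy=6.5,interpolation=cv2.INTER_CUBIC))
E
```

```text
[[-0.9555  0.2948 -0.0056  0.5399]
 [ 0.2949  0.9555 -0.0067  0.188 ]
 [ 0.0034 -0.008  -1.      0.0114]
 [ 0.      0.      0.      1.    ]]
```

View pics/w8.png

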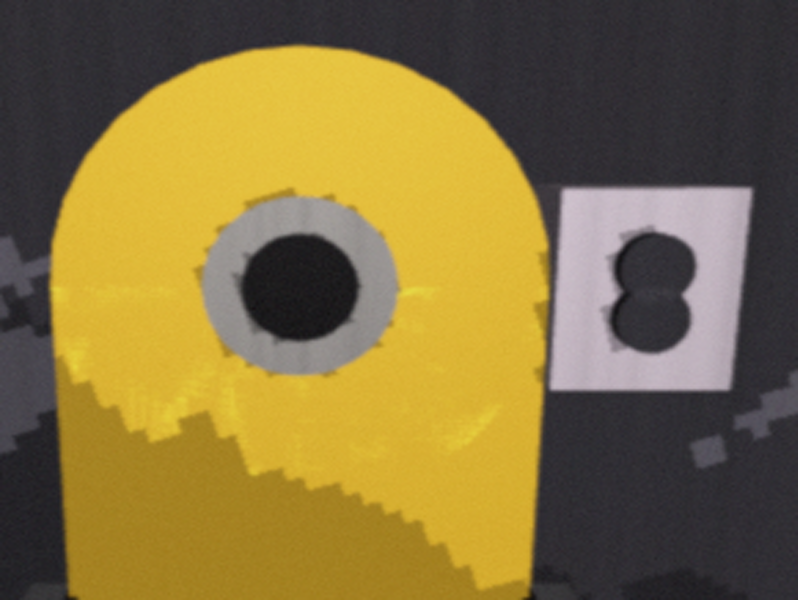

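View pics/s8.png

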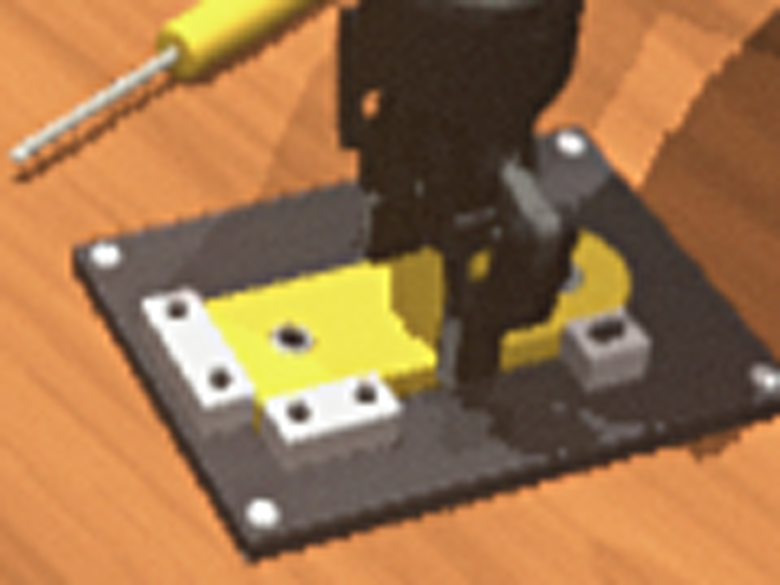

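```bash
cat > tilt.py <<'E'
import sys
from fit import *
from workcell import cams
def ana(n):
    I=cams.camera_info("wrist");K=I["intrinsics"];z=np.load(f"pics/{n}.npz");d=z["d"];T=z["T"]@I["mount"]
    p=cv2.imread(f"pics/{n}f.png")
    u,v=np.meshgrid(np.arange(640),np.arange(480))
    P=np.stack([(u-K[0,2])/K[0,0]*d,-(v-K[1,2])/K[1,1]*d,-d,np.ones_like(d)],-1)@T.T
    t=np.array([.53296,.18413]);th=np.radians(-17.12);c,s=np.cos(th),np.sin(th);Rm=np.array([[c,-s],[s,c]])
    X=(P[...,:2]-t)@Rm; Z=P[...,2]
    hsv=cv2.cvtColor(p,cv2.COLOR_BGR2HSV)
    yel=(hsv[...,1]>120)&(hsv[...,0]>15)&(hsv[...,0]<40)&(v<290)
    yel=cv2.erode(yel.astype(np.uint8),np.ones((7,7)))>0
    brd=(hsv[...,2]<90)&(hsv[...,1]<110)&(v<280)&(np.abs(X[...,1])<.075)&(X[...,0]>-.105)&(np.abs(Z-.012)<.004)
    brd=cv2.erode(brd.astype(np.uint8),np.ones((7,7)))>0
    r=[]
    for nm,m in(("plate",yel),("board",brd)):
        A=np.c_[X[m],np.ones(m.sum())];k=np.linalg.lstsq(A,Z[m],rcond=None)[0]
        e=Z[m]-A@k; print(n,nm,m.sum(),"slope deg x,y",np.degrees(k[:2]).round(2),"z at plate centre mm",((k[0]*-.03+k[1]*.007+k[2])*1000).round(2),"rms",(e.std()*1000).round(2)); r.append(k)
    print("rel tilt deg",np.degrees(r[0][:2]-r[1][:2]).round(2))
for n in sys.argv[1:]: ana(n)
E
python3 tilt.py w7 w8
```

```text
w7 plate 27127 slope deg x,y [-1.95 -0.01] z at plate centre mm 24.78 rms 8.04
w7 board 58125 slope deg x,y [-0.05 -0.01] z at plate centre mm 12.61 rms 0.65
rel tilt deg [-1.9  0. ]
w8 plate 27080 slope deg x,y [-2.03 -0.18] z at plate centre mm 24.9 rms 8.16
w8 board 57049 slope deg x,y [-0.05 -0.01] z at plate centre mm 12.62 rms 0.65
rel tilt deg [-1.98 -0.17]
```

```bash
sed -i 's/&(v<290)$/\&(v<290)\&(np.abs(Z-.024)<.004)/' tilt.py; python3 tilt.py w7 w8
```

```text
w7 plate 22283 slope deg x,y [-0.05 -0.07] z at plate centre mm 24.62 rms 0.61
w7 board 58125 slope deg x,y [-0.05 -0.01] z at plate centre mm 12.61 rms 0.65
rel tilt deg [-0.   -0.06]
w8 plate 22126 slope deg x,y [-0.09 -0.32] z at plate centre mm 24.74 rms 0.61
w8 board 57049 slope deg x,y [-0.05 -0.01] z at plate centre mm 12.62 rms 0.65
rel tilt deg [-0.04 -0.31]
```

The plate is on both fences but tilted 0.3° about jig x, with its −y side raised by about 0.3 mm from the side push. More downward force should flatten it, then I'll firm up the push on both fences.

send_rows([
  [0, 0, 0.0007, 0],
  [0, 0, 0.0008, 0],
  [0, 0, 0, 0],
  [0, 0, 0, 0],
])

```text
clock: 16.8
eef_pos: [0.54, 0.1881, 0.0113]
tool_rot: [0.149, 0.989, -0.003, -0.002]
ft_force: [-10.7, -10.7, 21.3]
grip_width: 0.054
```

```bash
python3 st.py; cat > shot.py <<'E'
import sys
from h import *
from workcell import monitor,cams
n=sys.argv[1];o=monitor.get_obs(); p,d=cams.camera("wrist"); cv2.imwrite(f"pics/{n}f.png",p);np.savez(f"pics/{n}.npz",d=d,T=toolT(o))
print(toolT(o)[2,:3].round(4))
E
python3 shot.py w9; python3 tilt.py w9
```

```text
16.8 tcp in jig mm [5.53127885 5.81839599] z 0.01133158432190056 F jig [ -7.12897869 -13.37291975] 21.291178610893578 tq [-1.88628919  2.15547931  0.09023155] yaw -17.15341510458407 w 0.05400820922082251
[ 0.0029 -0.0074 -1.    ]
w9 plate 22730 slope deg x,y [-0.06 -0.24] z at plate centre mm 24.7 rms 0.61
w9 board 57604 slope deg x,y [-0.05 -0.01] z at plate centre mm 12.64 rms 0.65
rel tilt deg [-0.01 -0.23]
```

send_rows([
  [-0.001, 0, 0.0005, 0],
  [-0.001, 0.0005, 0.0005, 0],
  [-0.001, 0.0005, 0, 0],
  [0, 0, 0, 0],
  [0, 0, 0, 0],
  [0, 0, 0, 0],
])

```text
clock: 17.45
eef_pos: [0.5399, 0.1881, 0.0112]
tool_rot: [0.149, 0.989, -0.004, -0.005]
ft_force: [-20.8, -12.0, 32.3]
grip_width: 0.054
```

```bash
python3 st.py; python3 shot.py w10; python3 tilt.py w10
```

```text
17.45 tcp in jig mm [5.48097695 5.84444691] z 0.011226935382939118 F jig [-16.30342408 -17.55991191] 32.28998248684979 tq [-1.85837927e+00  4.06841371e+00 -1.12358787e-03] yaw -17.12560349053254 w 0.054041877499262814
[ 0.0083 -0.0087 -0.9999]
w10 plate 22390 slope deg x,y [-0.05 -0.21] z at plate centre mm 24.68 rms 0.61
w10 board 58246 slope deg x,y [-0.07 -0.01] z at plate centre mm 12.61 rms 0.65
rel tilt deg [ 0.02 -0.2 ]
```

send_rows([
  [0, 0, -0.0006, 0],
  [0, 0, 0, 0],
  [0, 0, 0, 0],
  [0, 0, 0, 0],
  [0, 0, 0, 0],
])

```text
clock: 18.0
eef_pos: [0.5399, 0.1881, 0.0113]
tool_rot: [0.149, 0.989, -0.004, -0.005]
ft_force: [-19.6, -12.8, 29.0]
grip_width: 0.0542
```

```bash
python3 st.py; python3 shot.py w11; python3 tilt.py w11
python3 - <<'E'
import cv2
from workcell import cams
p=cv2.imread("pics/w11f.png")
cv2.imwrite("pics/w11a.png",cv2.resize(p[70:220,370:500],None,fx=4,fy=4,interpolation=cv2.INTER_CUBIC))
cv2.imwrite("pics/w11b.png",cv2.resize(p[70:130,220:420],None,fx=4,fy=4,interpolation=cv2.INTER_CUBIC))
s,d=cams.camera("scene"); cv2.imwrite("pics/s11.png",cv2.resize(s[285:345,335:425],None,fx=8,fy=8,interpolation=cv2.INTER_CUBIC))
t,d=cams.camera("top"); cv2.imwrite("pics/t11.png",t)
E
```

```text
18.0 tcp in jig mm [5.50076704 5.84898301] z 0.01126590837632489 F jig [-14.98327143 -17.96902998] 29.022027217280137 tq [-1.81988582  3.75163919  0.04595753] yaw -17.12060703048799 w 0.05418105984359088
[ 0.0085 -0.0089 -0.9999]
w11 plate 22090 slope deg x,y [-0.06 -0.25] z at plate centre mm 24.69 rms 0.61
w11 board 57850 slope deg x,y [-0.06 -0.01] z at plate centre mm 12.61 rms 0.65
rel tilt deg [-0.   -0.24]
```

View pics/w11a.png

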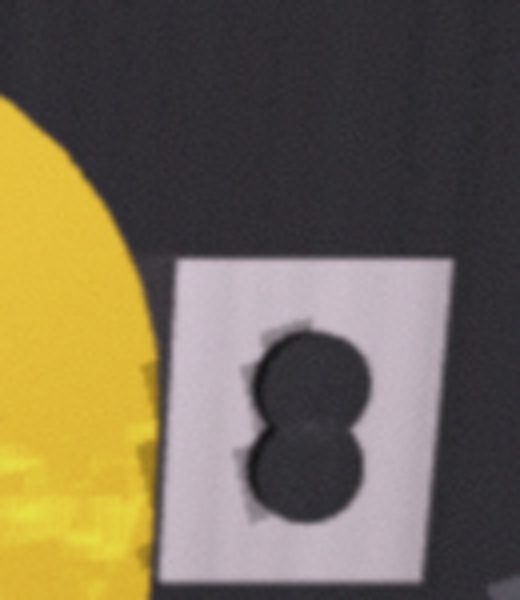

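View pics/w11b.png

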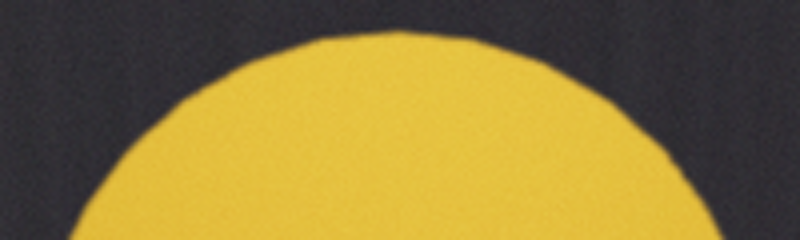

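View pics/s11.png

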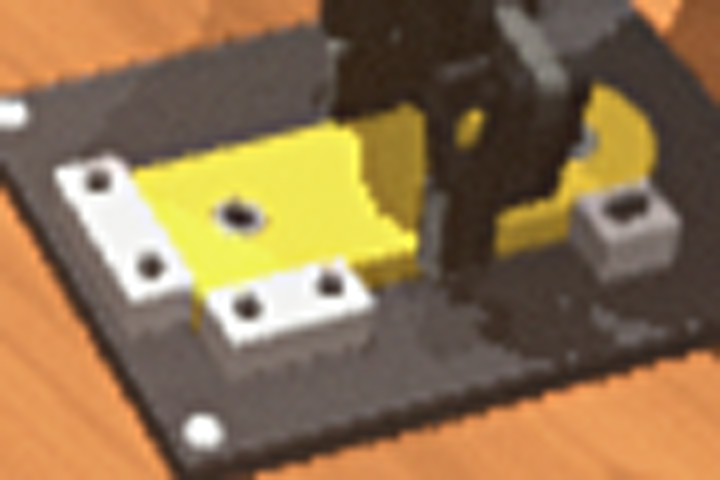

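View pics/t11.png

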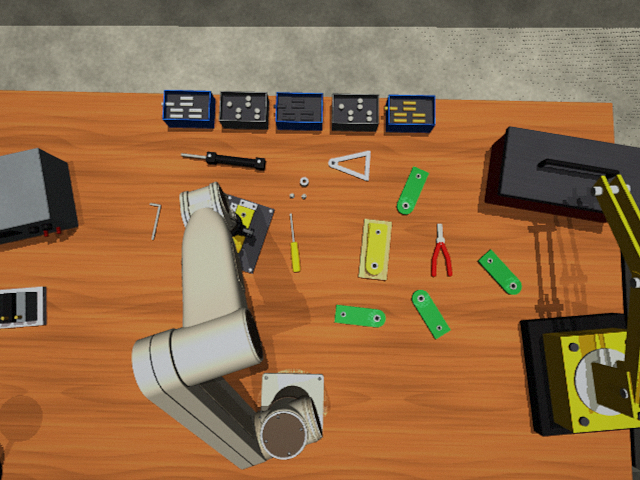

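```bash
python3 - <<'E'
from fit import *
from workcell import cams
I=cams.camera_info("wrist"); z=np.load("pics/w11.npz"); T=z["T"]@I["mount"]
f=lambda P,o:(np.array(P,float)+.5)/4-.5+np.array(o)
B=atz(f([(177,258),(159,583),(454,258),(423,583)],(370,70)),.028,I,T)
J=np.array([(-59,35),(-35,35),(-59,55),(-35,55)])/1000.
th,Rm,t,res=fit(J,B);print(np.degrees(th),t,(res*1000).round(2))
th=np.radians(-17.12);c,s=np.cos(th),np.sin(th);Rm=np.array([[c,-s],[s,c]]);t=(B-J@Rm.T).mean(0)
for zz in(.024,):
  e=atz(f([(157,400),(152,583)],(370,70)),zz,I,T);tip=atz(f([(398,30)],(220,70)),zz,I,T)
  print("plate edge in jig mm",((e-t)@Rm*1000).round(2),"tip (want -75,7)",((tip-t)@Rm*1000).round(2))
E
```

```text
-17.09092070482478 [0.53296025 0.18402804] [[-0.22 -0.07]
 [ 0.11 -0.18]
 [-0.11  0.15]
 [ 0.21  0.1 ]]
plate edge in jig mm [[-48.42  34.77]
 [-33.97  35.16]] tip (want -75,7) [[-75.36   7.06]]
```

The tip is at (−75.4, 7.1) against a nominal (−75, 7), and the long edge is at y = 34.8–35.2 against 35. Forces are steady, the stack still shows its two plates, and the bystanders are where they were. Handing in while still pressing.

```bash
python3 -c "
from workcell import order
print(order.job_done())"
```

```text
the job is handed in; nothing more can be done
None
```

I took the top yellow plate off the stack, laid it in the jig and pushed it into the corner. I handed the job in at about 18 s with the gripper still holding and pressing it.

**Last checks:**
- **Push:** the wrist force was about 15 N toward the end fence, 18 N toward the side fence and 29 N down. Some of the side and end force is taken by friction on the board.
- **Position in the jig:** the long edge was at y = 34.8–35.2 mm (nominal 35) and the round tip at x = −75.4 mm (nominal −75). The gripper's yaw matched the jig's to within about 0.1°.
- **Rest of the bench:** the other two plates were still stacked after I lifted the top one, and the bystanders looked unmoved in the final top view.

**Not perfect:**
- **Stuck short of the side fence:** on the first side push the plate stuck about 1 mm short, from board friction. I eased the downward push and continued until it made contact.
- **Slight tilt:** the final depth check showed about 0.24° of tilt, which raises the edge away from the side fence by roughly 0.2 mm. More downward force reduced it but did not remove it.

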